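# Take a surface reading on the propped pizza stone

## Robot

A 7-joint arm with a two-finger parallel gripper is mounted at the origin on the work surface. World frame = base frame: x ahead of the robot, y to its left, z up, the work surface at z = 0. Lengths are in mm, angles in degrees, forces in N, time in s.
With the tool pointing down it reaches from about 400 to 925 mm from the base axis. Payload 4.1 kg.
Tool frame: the origin (TCP) lies midway between the tips of the shut fingers; the grasp point (between the pads) lies 19 mm behind it (grasp_offset is the distance from the TCP to the grasp point, in mm); z points along the fingers, y is the line along which they close (so a half turn about z gives the same grasp; the last joint's range is limited). The gripper opens to 85 mm and grips with 20 to 120 N. Pads are 22 mm wide; open, the fingers measure 114 mm over their backs; the gripper's body (76 mm by 85 mm) begins 54 mm behind the grasp point. The pads swing forward as they close: fully open they stand 13 mm farther back than shut.
Start: joints at [-81.876, 22.827, 2.584, 88.041, -1.071, 69.15, -2.905], TCP at [154.988, 631.286, 231.347] pointing down, gripper open.
Joint ranges: [-161.44, 161.44], [-28.35, 127.94], [-78.24, 83.42], [0, 140.83], [-78.03, 258.03], [13.02, 114.36], [-168.23, 168.23]. Speed limits (degrees/s): [147.25, 147.25, 180, 180, 180, 180, 180].

## Interface

Orientations are given as [roll, pitch, yaw] about the fixed x, y, z axes, in that order (R = Rz(yaw) Ry(pitch) Rx(roll)).
In Python, from station import sense, get_image, get_calibration, hand_in, grasp_offset gives the robot as it stands. The module is installed in compiled form; this text tells all that it offers.
- The arm moves only by the shell command python3 -m jog 'ROWS' [FORCE]. ROWS is JSON, a list of rows, each a list of 3 entries, a list of its own where there are three numbers: the turn, a rotation vector about the tool's x, y, z in rad, then the shift along the tool's x, y, z in mm, then the opening, from 0 (shut) to 1 (fully open). A call has exactly 5 rows; each row shifts and turns the commanded pose from where the row before left it, along the tool's axes as they then stand; what a row does not reach is not made up. A row lasts 1/10 s, in which the tool goes at most 50 mm and 8.59 degrees, less where a joint would pass 70% of its speed; a pose out of reach is approached as far as the arm can. A call is refused whole if a number of a shift passes 50 or a number of a turn 0.15, either way. A call with a gripper value outside its range is refused whole. The fingers move at their own pace and stop on an object; FORCE is the grip in N (left out, the last holds). Time passes only in rows, so rows that do not move let the fingers close, or fill a call up. It gives the time, the measured TCP pose, the force, the opening and the grip force at its end, in the units of the state.
- sense(): the state, without advancing time (a new reading comes with each control period).
- get_image(name): name is "side" or "top"; returns the picture (480x640x3 uint8, blue, green, red); there is no depth.
- get_calibration(name): a dict with "fx", "fy", "cx", "cy" (pixels), "k1" (the pictures are not rectified: a ray, as slopes to the right and down, at radius r is drawn at 1 + k1 r^2 times it, then the intrinsics apply), "camera_from_world" (4x4, takes a point from world to camera coordinates). Camera axes: x right, y up, looking along -z (the intrinsics and any distortion apply to the point x, -y, -z); pixel columns grow to the right and rows downward; lengths in mm; the calibration is good to about 2 mm. A picture is of the moment at which its call begins. get_calibration takes no time and is no camera call.
- hand_in(): hands the job in; it is judged then, once.
The state is a dict: "time": time; "qpos": joint angles; "joint_vel": joint speeds; "joint_torque": joint torques, N m; "tcp_pos": TCP position; "ee_rot": TCP orientation; "contact_force": force on the tool from outside, world axes, zero at the start; "torque": the same for the moment, N m; "gripper_width": finger opening in mm; "finger_force": force on a finger pad.
Only numpy, scipy, OpenCV 4.12 (cv2) and the standard library are available. Lean on these libraries where they do the work, as an engineer would, in place of code of your own. Each camera call takes 0.05 s, during which the arm holds its last target. There are 200 camera calls.

## Task

Lift the surface thermometer out of its oak block and set its sprung tip inside the small ring moulded at the middle of the broken pizza stone, with the thermometer square to the stone's sloping face. Press lightly, so that the tip is pushed about half-way in on its spring, never jabbing it or letting the gripper hit the stone, and keep it still there for three seconds. Finish while still holding it like that, and leave the shaker, scraper and spatula where they are.

Things in the scene. Friction and masses are not known exactly. Their poses are not given: they have to be found in the camera images.
- probe_grip (a point): Centre of the thermometer's handle: a white upright block 20 mm thick (x), 32 mm wide (y), 60 mm tall (z), display high on its +x face. z runs along the stem, away from the tip. 30 mm below this point is a collar 36 mm across, 4 mm thick, resting on the oak block, then a stem 7 mm in diameter; the tip's face is 108 mm below, on the same axis (less when pushed in). 90 to 145 g in all.
- probe_tip (a point): Centre of the flat face of the thermometer's sprung tip, a copper disc 12 mm across at the end of the stem; same axes as the thermometer (z points back up the stem).
- plunger (a joint): How far the sprung tip is pushed in along the stem, in m: 0 = free, 0.009 = bottomed. The spring gives 1.0 N at the first movement and 5.5 N when bottomed (0.5 N per mm); half-way in is about 3.2 N.
- probe: The thermometer: its origin lies on the axis at the underside of the collar, 34 mm below the handle's centre; z runs up along the stem and handle. Loose; it stands in the oak block held only by its own weight.
- stand: Oak block 60 x 60 mm, 84 mm tall, fixed; its origin is the centre of its underside. A round hole 18 mm wide and 79 mm deep in the middle of its top takes the stem; the tip hangs clear of the bottom, so the thermometer must rise at least 80 mm to come free.
- ring (a point): Centre of the small moulded ring (42 mm across, a slim bead under 1 mm high) on the stone's upper face: the spot to touch. Axes are the stone's: z points out of the sloping face, square to it; x points down the slope towards the straight broken edge, which lies 50 to 58 mm away.
- stone: Broken pizza stone, 14 mm thick, fixed: a disc of 150 mm radius about the ring, its +x side broken off along a nearly straight edge 280 mm long. That edge rests on the counter; the opposite side is propped on an oak batten, so the face slopes 15 degrees (0.26 rad). Origin and axes as the ring, which is 28 mm above the counter; far rim 67 mm. The larger arc near its rim is not the spot.
- shaker: Frosted glass shaker with a steel twist cap, 62 mm across, 102 mm tall, standing; origin at the centre of its underside. Leave alone.
- scraper: Bench scraper of red plastic lying flat, 109 x 150 mm, 18 mm high at the handle; origin at its middle on the counter. Leave alone.
- spatula: Bamboo spatula lying flat, 300 mm long, 60 mm wide, 7 mm high; origin on the counter near its middle; x runs towards the blade. Leave alone.
Mind the look-alikes: they are no part of the job. Of the things shaped like the probe, the white one is meant. Of the things that look like the stand, the smaller one is meant.

How it is judged:
By the outcome, as a careful person would: the job done as asked, in the order asked, and still so for the second after the job is handed in, while the arm keeps its last pose, push and grip.
It also fails if it takes over 48 s, if anything falls off the work surface, if the arm or the gripper's body presses on something with over 40 N, if the wrist force passes 120 N, or if a joint passes its speed limit or range.

## Working session

There is one attempt and no reset: what is moved stays moved. The work goes in short steps, Python scripts to look and compute and a shell command to move; the robot and the scene stay as the last step left them, time stands still between calls to the robot, and variables do not carry over. Pictures are saved under pics/ and viewed, at most 10 in all, crops included, and the job is handed in when it is done.

```bash
mkdir -p pics
python3 - <<'E'
from station import *
import cv2
for n in("side","top"):
    cv2.imwrite(f"pics/{n}0.png",get_image(n)); c=get_calibration(n); print(n,c)
print(sense(),grasp_offset)
E
```

```text
side {'fx': 508.4720111892794, 'fy': 508.4720111892794, 'cx': 317.3944265349613, 'cy': 240.44553177321248, 'k1': -0.0072026428069376005, 'camera_from_world': array([[-8.75857587e-01, -4.82121545e-01, -2.07918891e-02,
         5.37494140e+02],
       [ 2.54518932e-01, -4.98125295e-01,  8.28909708e-01,
        -2.28004442e+02],
       [-4.09992195e-01,  7.20714927e-01,  5.58995880e-01,
        -1.09231069e+03],
       [ 0.00000000e+00,  0.00000000e+00,  0.00000000e+00,
         1.00000000e+00]])}
top {'fx': 545.8714825824907, 'fy': 545.8714825824907, 'cx': 312.2831063561991, 'cy': 253.54835139385872, 'k1': -0.09945639460935643, 'camera_from_world': array([[ 2.83209801e-02, -9.99420925e-01,  1.88609634e-02,
        -1.85148132e+01],
       [ 9.92858271e-01,  3.03125370e-02,  1.15384589e-01,
        -6.04697302e+02],
       [-1.15889496e-01,  1.54584589e-02,  9.93141813e-01,
        -1.52527142e+03],
       [ 0.00000000e+00,  0.00000000e+00,  0.00000000e+00,
         1.00000000e+00]])}
{'time': 0.1, 'qpos': array([-81.87582186,  22.86772678,   2.58092353,  88.10671338,
        -1.0713194 ,  69.1516018 ,  -2.90600313]), 'joint_vel': array([-0.0328672 , -0.1274853 , -0.05260136, -0.15234344,  0.10636069,
        0.07662322, -0.01386711]), 'joint_torque': array([ 3.58089768e-03, -4.76262045e+01,  1.37005292e+00, -2.54950601e+01,
        1.20375812e-02,  5.02652038e-03,  1.76066163e-05]), 'tcp_pos': array([154.85264194, 630.69171536, 230.36892195]), 'ee_rot': array([-1.79898373e+02,  7.34533089e-03,  1.66208409e+02]), 'contact_force': array([-0.50948716,  0.33324164, -0.86800554]), 'torque': array([-0.01325967, -0.02232061, -0.00964224]), 'finger_force': 0.0, 'gripper_width': 85.2476884289717} 18.700000000000003
```

View pics/side0.png

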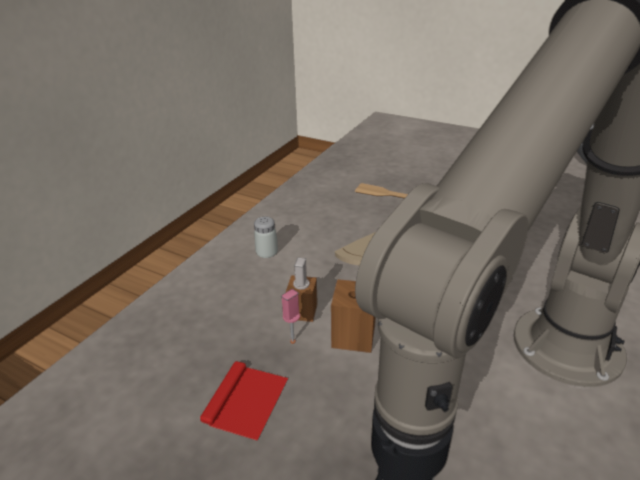

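View pics/top0.png

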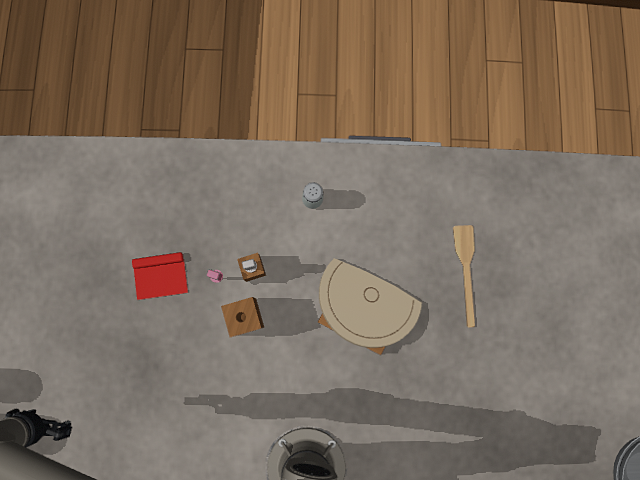

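Candidates are the white probe, top (249,266) / side (300,270), standing in the small block, and the pink one, top (215,275) / side (291,305). The blocks are the small one, top (251,267), and the larger empty one, top (242,316). I choose the white probe in the small block and will check it in close crops.

Run:
```python
import cv2,numpy as np
t=cv2.imread("pics/top0.png");s=cv2.imread("pics/side0.png")
def crop(im,x,y,w,h,f): return cv2.resize(im[y:y+h,x:x+w],None,fx=f,fy=f,interpolation=cv2.INTER_CUBIC)
A=crop(t,230,245,40,40,10); B=crop(s,270,245,60,60,6.6667)
cv2.imwrite("pics/c1.png",np.hstack([A,B[:400,:400]]))
cv2.imwrite("pics/c2.png",crop(t,310,250,120,110,5))
```

```text
(no output)
```

View pics/c1.png

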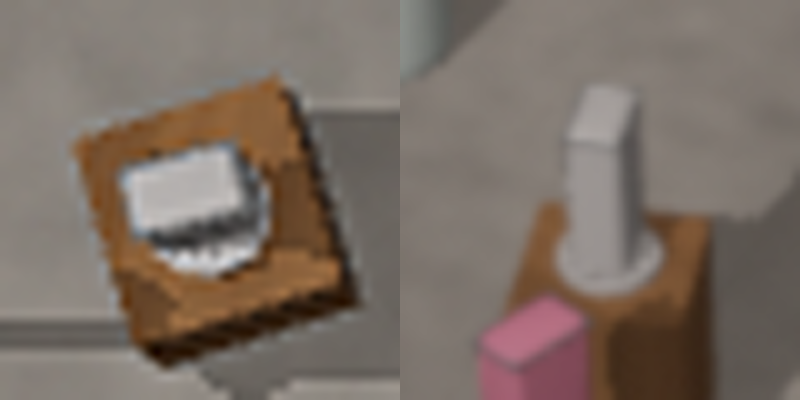

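View pics/c2.png

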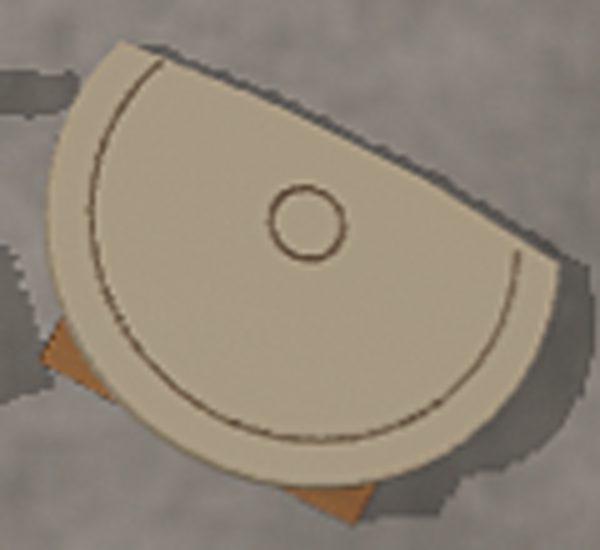

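Both views show the white handle in the small oak block, and the pink one is a separate look-alike. In full-picture pixels, the handle top centre is near top (248.1,263.7) / side (300.2,262.1). The ring centre is at top (371.1,294.2), and the broken-edge ends are at about (334,258) and (421.2,302).

```bash
cat > h.py <<'E'
import numpy as np, cv2
from scipy.spatial.transform import Rotation as R
from scipy.optimize import least_squares
from station import *
class Cam:
    def __init__(s,n):
        c=get_calibration(n); s.c=c; s.M=c["camera_from_world"]; s.o=-s.M[:3,:3].T@s.M[:3,3]
    def proj(s,p):
        q=np.atleast_2d(p)@s.M[:3,:3].T+s.M[:3,3]; a=q[:,0]/-q[:,2]; b=-q[:,1]/-q[:,2]
        f=1+s.c["k1"]*(a*a+b*b); return np.c_[s.c["fx"]*a*f+s.c["cx"],s.c["fy"]*b*f+s.c["cy"]]
    def at(s,px,z):
        return np.r_[least_squares(lambda v:(s.proj([v[0],v[1],z])-px)[0],[600,0],x_scale=100).x,z]
def tool(): 
    d=sense(); return R.from_euler("xyz",d["ee_rot"],degrees=True),d["tcp_pos"],d
def delta(Rt,pt):
    "turn vector (rad, tool axes) and shift in tool axes from measured pose"
    r,p,d=tool(); return (r.inv()*Rt).as_rotvec(), r.inv().apply(pt-p)
E
python3 - <<'E'
from h import *
T,S=Cam("top"),Cam("side"); print("cams",T.o,S.o)
c=lambda X,Y:np.array([230+(X+.5)/10-.5,245+(Y+.5)/10-.5])
h=[T.at(c(*p),148)[:2] for p in((122,180),(235,145),(250,205),(135,235))]
print("handle corners top",np.round(h,1),"mean",np.mean(h,0))
d=h[1]-h[0]; print("len",np.linalg.norm(d),np.linalg.norm(h[2]-h[1]),"ang",np.degrees(np.arctan2(d[1],d[0])))
b=[T.at(c(*p),84)[:2] for p in((75,145),(280,75),(355,298),(140,345))]
print("block",np.round(b,1),np.mean(b,0),[np.linalg.norm(b[i]-b[i-1]) for i in range(4)],[np.degrees(np.arctan2(*(b[i]-b[i-1])[::-1])) for i in range(4)])
print("side handle",S.at((300.2,262.1),148),"collar",S.at((301,283.2),88))
k=lambda X,Y:np.array([310+(X+.5)/5-.5,250+(Y+.5)/5-.5])
print("ring",T.at(k(307.5,223),28))
e=[T.at(k(*p),14) for p in((122,42),(558,262))]; d=e[0]-e[1]; m=(e[0]+e[1])/2
print("edge",e,np.linalg.norm(d),"yaw perp",np.degrees(np.arctan2(d[1],d[0]))-90)
# model fit with rim points
rim=np.array([(75,100),(48,200),(75,315),(150,420),(230,470),(310,487),(400,470),(480,415),(530,345),(553,290)])
px=np.array([k(*p) for p in rim]); pe=np.array([k(122,42),k(558,262)]); pr=k(307.5,223)
def res(v):
    x,y,a=v; Q=R.from_euler("ZY",[a,np.radians(15)]); 
    t=np.linspace(0,2*np.pi,1441); C=T.proj(Q.apply(150*np.c_[np.cos(t),np.sin(t),0*t])+[x,y,28])
    r=[np.min(np.hypot(*(C-p).T)) for p in px]
    E=T.proj(Q.apply([[54,140,0],[54,-140,0]])+[x,y,28]); 
    return np.r_[r,(E-pe).ravel(),3*(T.proj([x,y,28])[0]-pr)]
s=least_squares(res,[530,-120,np.radians(60)],x_scale=[10,10,.1]);print(s.x[:2],np.degrees(s.x[2]),np.round(s.fun,2))
E
```

```text
cams [ 424.14013916   23.4041632  1584.9327821 ] [ 80.96091024 932.80734511 810.76778938]
handle corners top [[562.2 186.8]
 [572.4 157.3]
 [556.6 152.6]
 [547.7 182.7]] mean [559.71324857 169.84139246]
len 31.217749235532 16.464113291019416 ang -70.90938571029764
block [[577.6 207.4]
 [598.8 151.6]
 [537.7 128.5]
 [522.9 187.1]] [559.25336577 168.65469807] [np.float64(58.397582728575145), np.float64(59.76938435124119), np.float64(65.39183104447362), np.float64(60.50653826988017)] [np.float64(20.347422243593712), np.float64(-69.23074671591833), np.float64(-159.31711291161503), np.float64(104.12987511595213)]
side handle [559.6980046  169.99558574 148.        ] collar [560.67273667 169.46676426  88.        ]
ring [ 494.03564293 -172.18803161   28.        ]
edge [array([596.3917907 , -64.32526278,  14.        ]), array([ 476.02603949, -320.01848329,   14.        ])] 282.607390347969 yaw perp -25.20837510230696
[ 493.68556201 -171.42932064] -25.34115947821929 [ 0.07  0.21  1.33  0.49  0.35  0.57  0.31  1.6   1.62  0.42  1.04 -1.46
  0.11 -1.69 -0.8   0.35]
```

```bash
cat >> h.py <<'E'
def plan(Rt,pt,n):
    "print equal rows (turn, shift) from the measured pose"
    r,p,d=tool(); rv=(r.inv()*Rt).as_rotvec()/n; st=(np.asarray(pt)-p)/n
    for i in range(n):
        print(np.round(rv,3).tolist(),np.round((r*R.from_rotvec(rv*i)).inv().apply(st),1).tolist())
def down(yaw): return R.from_euler("xyz",[180,0,yaw],degrees=True)
E
python3 - <<'E'
from h import *
plan(down(108),[559.7,169.9,250],15)
T=Cam("top"); print("pink ~",T.at((215,275),140), T.at((215,275),100))
E
```

```text
[-0.0, 0.0, 0.068] [-33.5, -23.4, -1.3]
[-0.0, 0.0, 0.068] [-35.0, -21.1, -1.3]
[-0.0, 0.0, 0.068] [-36.4, -18.7, -1.3]
[-0.0, 0.0, 0.068] [-37.6, -16.2, -1.3]
[-0.0, 0.0, 0.068] [-38.6, -13.6, -1.3]
[-0.0, 0.0, 0.068] [-39.4, -10.9, -1.3]
[-0.0, 0.0, 0.068] [-40.1, -8.2, -1.3]
[-0.0, 0.0, 0.068] [-40.5, -5.5, -1.3]
[-0.0, 0.0, 0.068] [-40.8, -2.8, -1.3]
[-0.0, 0.0, 0.068] [-40.9, 0.0, -1.3]
[-0.0, 0.0, 0.068] [-40.8, 2.8, -1.3]
[-0.0, 0.0, 0.068] [-40.5, 5.5, -1.3]
[-0.0, 0.0, 0.068] [-40.0, 8.3, -1.3]
[-0.0, 0.0, 0.068] [-39.4, 11.0, -1.3]
[-0.0, 0.0, 0.068] [-38.6, 13.6, -1.3]
pink ~ [527.59920787 257.31416414 140.        ] [530.46325996 263.78948268 100.        ]
```

```bash
python3 -m jog '[[[0,0,0.068],[-33.5,-23.5,-2],1],[[0,0,0.068],[-35,-21,-2],1],[[0,0,0.068],[-36.5,-18.5,-2],1],[[0,0,0.068],[-37.5,-16,-2],1],[[0,0,0.068],[-38.5,-13.5,-2],1]]' && python3 -m jog '[[[0,0,0.068],[-39.5,-11,-2],1],[[0,0,0.068],[-40,-8,-2],1],[[0,0,0.068],[-40.5,-5.5,-2],1],[[0,0,0.068],[-41,-3,-1],1],[[0,0,0.068],[-41,0,0],1]]' && python3 -m jog '[[[0,0,0.068],[-41,3,0],1],[[0,0,0.068],[-40.5,5.5,0],1],[[0,0,0.068],[-40,8,0],1],[[0,0,0.068],[-39.5,11,0],1],[[0,0,0.068],[-38.5,13.5,0],1]]'
python3 - <<'E'
from h import *
print(tool()[2]["tcp_pos"],tool()[2]["ee_rot"],tool()[2]["contact_force"])
plan(down(108),[559.7,169.9,180],1)
E
```

```text
time: 0.6
tcp_pos: [290.7, 476.3, 241.0]
ee_rot: [-180.0, 0.0, 146.6]
contact_force: [0.6, 0.7, 0.5]
gripper_width: 85.3
finger_force: 0.0
time: 1.1
tcp_pos: [425.4, 322.3, 248.2]
ee_rot: [-180.0, -0.0, 127.1]
contact_force: [0.0, 0.3, -0.2]
gripper_width: 85.6
finger_force: 0.0
time: 1.6
tcp_pos: [559.7, 168.3, 248.0]
ee_rot: [-180.0, -0.0, 107.6]
contact_force: [0.5, 0.7, -0.3]
gripper_width: 85.4
finger_force: 0.0
[559.73546323 168.29915178 248.02840894] [-1.79976803e+02 -1.53351126e-02  1.07620506e+02] [ 0.51579907  0.73088205 -0.30422289]
[-0.0, -0.0, -0.007] [1.5, 0.5, 68.0]
```

```bash
python3 -m jog '[[[0,0,-0.007],[1.5,0.5,30],1],[[0,0,0],[0,0,30],1],[[0,0,0],[0,0,30],1],[[0,0,0],[0,0,30],1],[[0,0,0],[0,0,0],1]]' && python3 -m jog '[[[0,0,0],[0,0,15],1],[[0,0,0],[0,0,13],1],[[0,0,0],[0,0,0],1],[[0,0,0],[0,0,0],0.6],[[0,0,0],[0,0,0],0.5]]' 40
python3 - <<'E'
from h import *
cv2.imwrite("pics/s1.png",cv2.resize(get_image("side")[180:340,200:400],None,fx=4,fy=3.75))
E
```

```text
time: 2.1
tcp_pos: [555.4, 170.3, 123.9]
ee_rot: [-179.4, 0.0, 108.2]
contact_force: [-0.4, -0.6, -0.0]
gripper_width: 85.5
finger_force: 0.0
time: 2.6
tcp_pos: [559.9, 171.4, 101.2]
ee_rot: [179.9, -0.0, 108.2]
contact_force: [-0.5, 0.1, 0.4]
gripper_width: 58.8
finger_force: 0.0
```

View pics/s1.png

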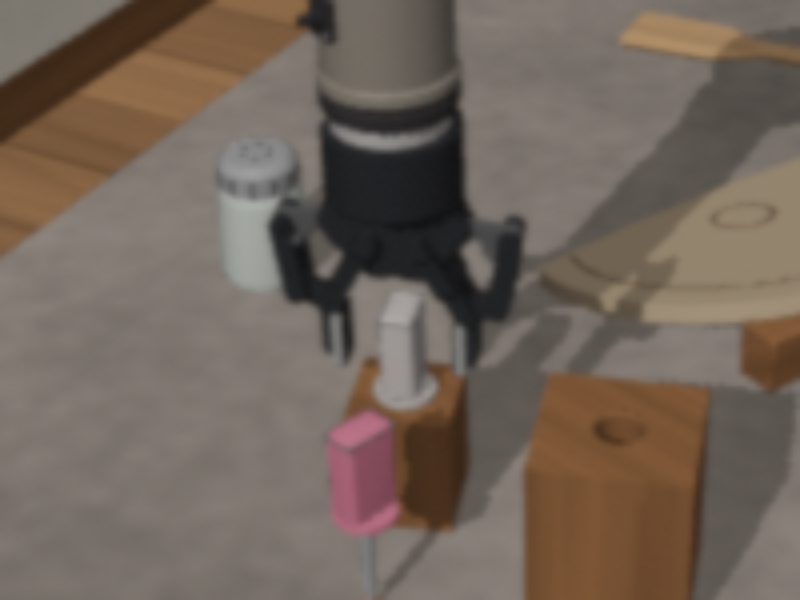

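The open fingers stand either side of the white handle in view, pads at crop (338,340) and (465,345) with the handle at (400,340), so it is centred. Next I close gently.

```bash
python3 -m jog '[[[0,0,0],[0,0,0],0.4],[[0,0,0],[0,0,0],0.3],[[0,0,0],[0,0,0],0.2],[[0,0,0],[0,0,0],0.1],[[0,0,0],[0,0,0],0]]' 60 && python3 -m jog '[[[0,0,0],[0,0,0],0],[[0,0,0],[0,0,0],0],[[0,0,0],[0,0,0],0],[[0,0,0],[0,0,0],0],[[0,0,0],[0,0,0],0]]' && python3 -m jog '[[[0,0,0],[0,0,-5],0],[[0,0,0],[0,0,-10],0],[[0,0,0],[0,0,-15],0],[[0,0,0],[0,0,-20],0],[[0,0,0],[0,0,-20],0]]' && python3 -m jog '[[[0,0,0],[0,0,-20],0],[[0,0,0],[0,0,-15],0],[[0,0,0],[0,0,-10],0],[[0,0,0],[0,0,-5],0],[[0,0,0],[0,0,0],0]]'
python3 - <<'E'
from h import *
cv2.imwrite("pics/s2.png",cv2.resize(get_image("side")[150:300,220:420],None,fx=4,fy=4,interpolation=cv2.INTER_CUBIC))
r,p,d=tool(); print(p,d["ee_rot"],d["contact_force"],d["finger_force"],d["gripper_width"])
# goal pose: stone normal, keep stem axis = tool z (opposed); yaw choice minimal turn
n=R.from_euler("ZY",[-25.3,15],degrees=True).apply([0,0,1]); ring=np.array([493.8,-171.8,28])
print("n",n)
E
```

```text
time: 3.15
tcp_pos: [559.5, 171.4, 100.8]
ee_rot: [179.9, -0.0, 108.2]
contact_force: [0.8, -0.5, 3.7]
gripper_width: 19.6
finger_force: 58.9
time: 3.65
tcp_pos: [559.5, 171.4, 100.7]
ee_rot: [180.0, -0.0, 108.2]
contact_force: [-0.7, 1.0, 5.2]
gripper_width: 19.2
finger_force: 59.3
time: 4.15
tcp_pos: [559.1, 171.1, 171.8]
ee_rot: [180.0, 0.0, 108.2]
contact_force: [0.4, -0.8, -0.4]
gripper_width: 19.3
finger_force: 58.6
time: 4.65
tcp_pos: [559.3, 171.3, 220.7]
ee_rot: [180.0, -0.0, 108.2]
contact_force: [0.0, -0.7, -1.6]
gripper_width: 19.3
finger_force: 58.6
[558.89295742 171.18232891 219.98463341] [-1.79965903e+02 -1.45110198e-03  1.08171864e+02] [ 0.72486656  0.6930737  -1.8808583 ] 58.592941761016846 19.33393497732107
n [ 0.23399378 -0.11060835  0.96592583]
```

View pics/s2.png

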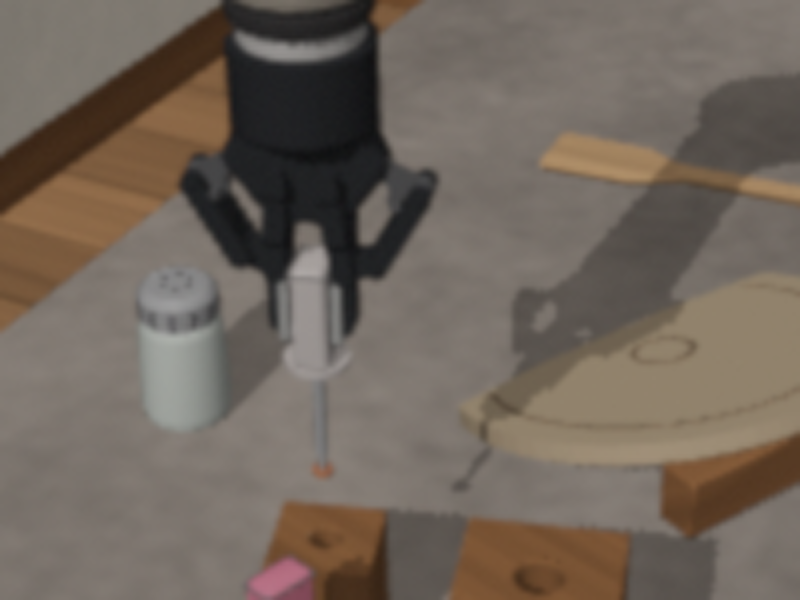

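The thermometer is lifted clear: tip at crop (321,470), collar centre at (317,357), handle upright. I compare these with what a straight grasp would project to, and plan the transfer.

```bash
cat >> h.py <<'E'
ring=np.array([493.8,-171.8,28.]); n=R.from_euler("ZY",[-25.3,15],degrees=True).apply([0,0,1])
L=90.7  # TCP to free tip face
def goal(yaw,h):
    "tool z = -n, tip face (free) h above ring"
    z=-n; x=np.array([np.cos(np.radians(yaw)),np.sin(np.radians(yaw)),0]); x-=z*(x@z); x/=np.linalg.norm(x)
    return R.from_matrix(np.c_[x,np.cross(z,x),z]), ring+n*(L+h)
E
python3 - <<'E'
from h import *
S=Cam("side"); r,p,d=tool()
for l in (90.7,90.7-74,90.7-78): 
    q=S.proj(p+r.apply([0,0,l]))[0]; print(l,(q-[220,150]+.5)*4-.5)
z=r.as_matrix()
for ax,nm in ((0,"x"),(1,"y")):
    v=np.zeros(3); v[ax]=np.radians(3); rr=r*R.from_rotvec(v); g=p+r.apply([0,0,-18.7])
    print("3deg about",nm,[(S.proj(g+rr.apply([0,0,l+18.7]))[0]-[220,150]+.5)*4-.5 for l in(90.7,14.7)])
for yaw in (72,90):
  Rt,pt=goal(yaw,60); print(yaw,pt,(r.inv()*Rt).as_rotvec())
plan(*goal(72,60),10)
E
```

```text
90.7 [323.90493513 478.66091059]
16.700000000000003 [318.37553303 368.01276651]
12.700000000000003 [318.06469248 361.7907241 ]
3deg about x [array([334.009639  , 479.43213315]), array([321.42260806, 365.11642456])]
3deg about y [array([321.69465832, 484.66294631]), array([317.51336712, 366.65185384])]
72 [ 529.06286298 -188.46867897  173.56502202] [0.2401924  0.11378509 0.6318925 ]
90 [ 529.06286298 -188.46867897  173.56502202] [0.21741796 0.14715697 0.32846481]
[0.024, 0.011, 0.063] [-33.2, -14.0, 4.6]
[0.024, 0.011, 0.063] [-34.1, -11.8, 4.6]
[0.024, 0.011, 0.063] [-34.8, -9.5, 4.4]
[0.024, 0.011, 0.063] [-35.4, -7.2, 4.2]
[0.024, 0.011, 0.063] [-35.8, -4.8, 4.0]
[0.024, 0.011, 0.063] [-36.1, -2.5, 3.7]
[0.024, 0.011, 0.063] [-36.2, -0.1, 3.3]
[0.024, 0.011, 0.063] [-36.2, 2.3, 2.8]
[0.024, 0.011, 0.063] [-36.0, 4.6, 2.3]
[0.024, 0.011, 0.063] [-35.7, 6.9, 1.8]
```

```bash
python3 -m jog '[[[0.024,0.011,0.063],[-33,-14,4.5],0],[[0.024,0.011,0.063],[-34,-12,4.5],0],[[0.024,0.011,0.063],[-35,-9.5,4.5],0],[[0.024,0.011,0.063],[-35.5,-7,4],0],[[0.024,0.011,0.063],[-36,-5,4],0]]' && python3 -m jog '[[[0.024,0.011,0.063],[-36,-2.5,4],0],[[0.024,0.011,0.063],[-36,0,3.5],0],[[0.024,0.011,0.063],[-36,2.5,3],0],[[0.024,0.011,0.063],[-36,4.5,2.5],0],[[0.024,0.011,0.063],[-36,7,2],0]]' && python3 -m jog '[[[0,0,0],[0,0,0],0],[[0,0,0],[0,0,0],0],[[0,0,0],[0,0,0],0],[[0,0,0],[0,0,0],0],[[0,0,0],[0,0,0],0]]'
python3 - <<'E'
from h import *
r,p,d=tool(); print(p,d["contact_force"],d["torque"],d["finger_force"])
plan(*goal(72,12),1)
E
```

```text
time: 5.2
tcp_pos: [543.4, -9.9, 196.4]
ee_rot: [-172.6, -2.0, 89.8]
contact_force: [-0.2, 0.4, -0.8]
gripper_width: 19.2
finger_force: 58.6
time: 5.7
tcp_pos: [529.1, -189.2, 172.4]
ee_rot: [-165.1, -1.7, 71.5]
contact_force: [0.8, -0.1, -0.1]
gripper_width: 19.4
finger_force: 58.6
time: 6.2
tcp_pos: [530.0, -186.9, 173.6]
ee_rot: [-165.2, -1.7, 71.8]
contact_force: [-0.0, -0.1, -0.7]
gripper_width: 19.0
finger_force: 58.9
[ 530.04877091 -186.89167234  173.64466132] [-0.01746221 -0.09894203 -0.74356061] [-0.12415733 -0.32886859  0.00217716] 58.8538384437561
[0.002, 0.003, 0.004] [-1.7, -0.5, 48.1]
```

```bash
python3 -m jog '[[[0.002,0.003,0.004],[-1.7,-0.5,8],0],[[0,0,0],[0,0,15],0],[[0,0,0],[0,0,15],0],[[0,0,0],[0,0,10],0],[[0,0,0],[0,0,0],0]]' && python3 -m jog '[[[0,0,0],[0,0,0],0],[[0,0,0],[0,0,0],0],[[0,0,0],[0,0,0],0],[[0,0,0],[0,0,0],0],[[0,0,0],[0,0,0],0]]'
python3 - <<'E'
from h import *
cv2.imwrite("pics/s3.png",cv2.resize(get_image("side")[140:290,300:500],None,fx=4,fy=4,interpolation=cv2.INTER_CUBIC))
r,p,d=tool(); print(p,d["contact_force"],d["torque"],d["finger_force"])
S=Cam("side"); f=lambda w:np.round((S.proj(w)[0]-[300,140]+.5)*4-.5,1)
print("ring",f(ring),"tip",f(p+r.apply([0,0,L])),"collar",f(p+r.apply([0,0,L-76])),"landing",f(p+r.apply([0,0,L+12])))
plan(*goal(72,0),1)
E
```

```text
time: 6.7
tcp_pos: [515.7, -183.5, 125.2]
ee_rot: [-164.8, -1.8, 71.4]
contact_force: [0.5, -0.4, -0.9]
gripper_width: 19.4
finger_force: 58.9
time: 7.2
tcp_pos: [517.7, -184.6, 127.6]
ee_rot: [-165.1, -1.8, 71.4]
contact_force: [0.7, -0.1, -0.3]
gripper_width: 19.1
finger_force: 58.9
[ 517.5881211  -184.56675076  127.52103717] [ 0.17466189  0.21466328 -1.17465539] [-0.22440523 -0.31653194 -0.01251461] 58.85297656059265
ring [342.5 393.9] tip [341.5 376.6] collar [327.6 272.9] landing [343.6 392.6]
[0.0, 0.0, -0.002] [1.4, -0.1, 12.4]
```

View pics/s3.png

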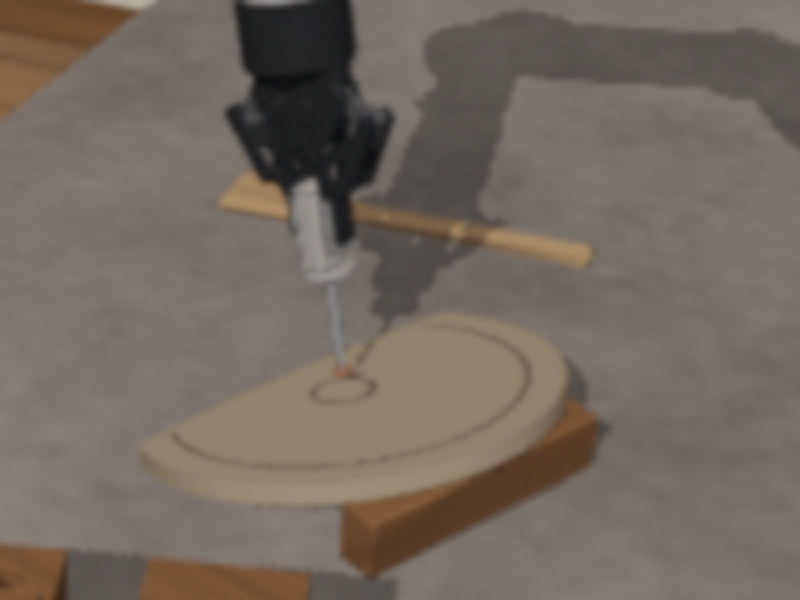

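The ring centre is at crop (343,389) and the tip at (342,373), about 11 mm above it on the axis. Tip, collar and ring all share the same small offset (−4 to −5 px), so the stem is straight and on target. I go down slowly to contact.

```bash
python3 -m jog '[[[0,0,0],[1.4,0,2],0],[[0,0,0],[0,0,2],0],[[0,0,0],[0,0,2],0],[[0,0,0],[0,0,2],0],[[0,0,0],[0,0,1],0]]' && python3 -m jog '[[[0,0,0],[0,0,0],0],[[0,0,0],[0,0,0],0],[[0,0,0],[0,0,0],0],[[0,0,0],[0,0,0],0],[[0,0,0],[0,0,0],0]]'
cat >> h.py <<'E'
def avg(k=10):
    "mean n-force over k periods (uses camera calls to pass time)"
    F=[];P=[]
    for _ in range(k): get_image("side"); d=sense(); F.append(d["contact_force"]@n); P.append((d["tcp_pos"]-ring)@n-L)
    return np.round([np.mean(F),np.std(F)/k**.5,np.mean(P),np.std(P)/k**.5],2)
E
python3 - <<'E'
from h import *
print(avg(12),delta(*goal(72,0)))
E
```

```text
time: 7.75
tcp_pos: [515.6, -182.1, 118.4]
ee_rot: [-165.1, -1.8, 71.4]
contact_force: [-0.5, 0.5, -1.4]
gripper_width: 19.4
finger_force: 58.9
time: 8.25
tcp_pos: [515.9, -182.2, 118.7]
ee_rot: [-165.1, -1.8, 71.4]
contact_force: [0.2, -0.8, -0.2]
gripper_width: 18.9
finger_force: 58.9
[-1.06  0.15  3.2   0.01] (array([-0.00019732,  0.0002261 , -0.0024545 ]), array([-0.01550144, -0.03512631,  3.18883862]))
```

```bash
python3 -m jog '[[[0,0,0],[0,0,1],0],[[0,0,0],[0,0,1],0],[[0,0,0],[0,0,1],0],[[0,0,0],[0,0,1],0],[[0,0,0],[0,0,1],0]]' && python3 -m jog '[[[0,0,0],[0,0,0],0],[[0,0,0],[0,0,0],0],[[0,0,0],[0,0,0],0],[[0,0,0],[0,0,0],0],[[0,0,0],[0,0,0],0]]'
python3 - <<'E'
from h import *
print(avg(12),delta(*goal(72,0)))
E
```

```text
time: 9.35
tcp_pos: [514.7, -181.7, 114.0]
ee_rot: [-165.1, -1.8, 71.4]
contact_force: [-0.6, 0.6, 1.7]
gripper_width: 19.2
finger_force: 59.1
time: 9.85
tcp_pos: [514.7, -181.7, 113.9]
ee_rot: [-165.1, -1.8, 71.4]
contact_force: [-0.8, -0.1, 1.8]
gripper_width: 19.4
finger_force: 59.1
[ 1.23  0.12 -1.8   0.01] (array([-0.00020135,  0.00020545, -0.00246574]), array([-0.01072597, -0.02444502, -1.81060062]))
```

```bash
python3 -m jog '[[[0,0,0],[0,0,0.5],0],[[0,0,0],[0,0,0.5],0],[[0,0,0],[0,0,0.5],0],[[0,0,0],[0,0,0.4],0],[[0,0,0],[0,0,0],0]]'
python3 - <<'E'
from h import *
print(avg(16),delta(*goal(72,0)))
cv2.imwrite("pics/s4.png",cv2.resize(get_image("side")[180:260,340:440],None,fx=7,fy=7,interpolation=cv2.INTER_CUBIC))
E
```

```text
time: 10.95
tcp_pos: [514.2, -181.4, 112.1]
ee_rot: [-165.1, -1.8, 71.4]
contact_force: [0.2, 0.2, 2.3]
gripper_width: 19.0
finger_force: 59.3
[ 1.84  0.12 -3.68  0.01] (array([-0.00020308,  0.00022189, -0.00246449]), array([ 4.83317762e-04, -2.27660032e-02, -3.71185965e+00]))
```

View pics/s4.png

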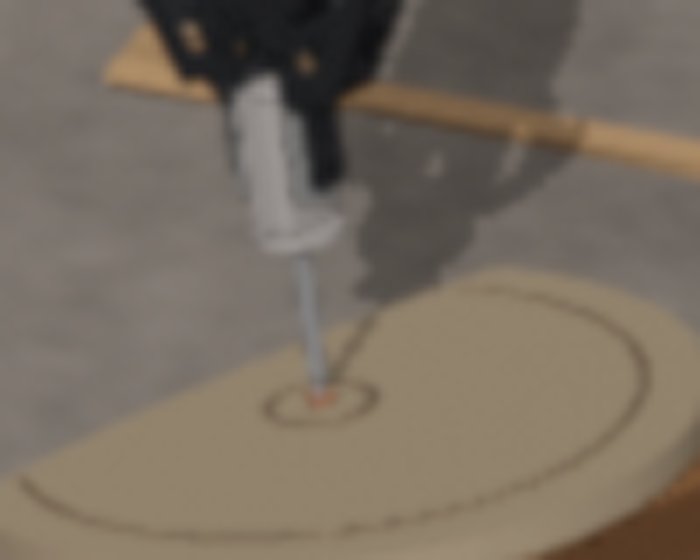

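The tip sits in the small ring, at crop (320,398) against the ring centre at (321,403), with the stem straight. The net force is about 2.9 N, so I add 0.4 mm and then hold for 3.5 s.

```bash
Z='[[[0,0,0],[0,0,0],0],[[0,0,0],[0,0,0],0],[[0,0,0],[0,0,0],0],[[0,0,0],[0,0,0],0],[[0,0,0],[0,0,0],0]]'
python3 -m jog '[[[0,0,0],[0,0,0.2],0],[[0,0,0],[0,0,0.2],0],[[0,0,0],[0,0,0],0],[[0,0,0],[0,0,0],0],[[0,0,0],[0,0,0],0]]'
python3 - <<'E'
from h import *
print(avg(70),delta(*goal(72,0)),sense()["time"])
E
```

```text
time: 12.3
tcp_pos: [514.1, -181.4, 111.6]
ee_rot: [-165.1, -1.8, 71.4]
contact_force: [0.9, 0.7, 2.8]
gripper_width: 19.7
finger_force: 59.3
[ 2.2   0.06 -4.11  0.  ] (array([-0.00025197,  0.00020845, -0.0024695 ]), array([ 2.48129021e-03, -1.88739107e-02, -4.14413383e+00])) 15.8
```

```bash
python3 -c "
from station import *
print(hand_in())"
```

```text
the job is handed in; nothing more can be done
None
```

I handed the job in at about 16 s with the white thermometer still held square to the slope, its tip in the small ring and pressed with about 3.3 N (roughly half-way in on the spring), after keeping it still there for 3.5 s; the shaker, scraper and spatula were not touched.

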